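# Close and lock a split violin form with its cam lock

### The job

Slide the loose half of the violin form up against the sprung buttons of the fixed half, then put the screwdriver in the slot of the cam disc and turn it clockwise until the cam has drawn the joint fully closed and is snug; do not overtighten it, or the bolt tears out of the wood. Then stand the screwdriver back in its block, and leave the other things on the bench alone.

Things in the scene. Friction and masses are not known exactly. Their poses are not given: they have to be found in the camera images.
- jig: plywood base board, 340 x 200 x 12 mm, fixed, carrying a pale violin-shaped form 26 mm thick (top 38 mm above the bench), split across the waist. Origin: under the split, on the form's centre line, at bench height. x: from the split along the fixed (larger) half, which covers x 0 to 155 mm; z up. The loose half is on the -x side
- form_half: loose half of the form, 155 mm long, 26 mm thick, slides only along jig x with about 1.5 N of friction. Origin: middle of its split face, 12 mm above the bench; at jig x = 0 when fully closed, -10 to -26 mm at the start. A steel bolt stands out of this face towards the cam; how far it is screwed in differs by 1.6 mm either way, unseen, so the turn needed differs
- half_knob (a point): centre of the top of the upright round wooden knob on the loose half: 24 mm in diameter, 40 mm high from the form's top (top 78 mm above the bench), 50 mm behind the split face. Pushing it with about 6 N brings the half home against the buttons
- cam: steel cam disc, 40 mm in diameter, let into the fixed half, axis upright, 28 mm from the split, top 39 mm above the bench. Origin: centre of its top. x along its screwdriver slot, 24 mm long, 4 mm wide, 6.5 mm deep; z up. The dark dimple on its -x side marks the cam's mouth, facing the bolt at the start within 0.1 rad
- driver: stubby slotted screwdriver, 110 mm long, 120 g, upright in its block, handle up. Origin: middle of the blade's tip; z up to the handle, x along the blade's width. Blade 16 mm wide (x), 2.5 mm thick (y), 14 mm long; round shank 9 mm; square-sided wooden handle 26 x 26 mm (sides along x and y), 50 to 110 mm above the tip
- holder: the screwdriver's dark wooden block, 64 x 64 x 56 mm, fixed, on either side of the jig. Origin: centre of its underside, z up. A round hole of 21 mm in the middle of its top, 53 mm deep; the driver hangs in it with the handle's lower end on the block's top, so its tip is 6 mm above the bench
- glue: bystander: white glue bottle, 56 mm in diameter, 130 mm high; origin: centre of its underside
- neck_a: bystander: pale violin neck with scroll, 250 mm long, 38 mm high; origin: middle of its length, at bench height; x along it
- neck_b: bystander: a second such neck; origin likewise
- scraper: bystander: flat steel scraper card, 70 x 45 x 4 mm, lying on the fixed half of the form; origin: centre of its underside
- gouge: bystander: gouge with wooden handle, 210 mm long, lying along its x; origin: middle, at bench height
- maple_block: bystander: maple block 60 x 45 x 35 mm; origin: centre of its underside
- brush: bystander: flat glue brush with a wooden handle, 200 mm long, lying along its x; origin: middle, at bench height
- buttons (a point): middle between two small brass sprung buttons on the fixed half's split face (jig x = 0, 24 mm above the bench). They stand out 1.5 mm, 32 mm to either side, and push the loose half back with 2 to 4 N, so it rests about 1.5 mm open until the cam draws it in
- cam_slot (a point): same point as the cam's origin, at the slot's mouth. The cam turns clockwise seen from above, 0.75 to 1.7 rad until snug (stop at 2.6); play of blade and grip adds up to 0.4 rad at the hand. Torque: 0.12 N m free, about 0.17 drawing against the buttons, then rising about 1.7 N m per rad once closed. Snug is 0.28 to 0.36 N m; beyond 0.43 the bolt is overloaded. It holds itself when let go
Things that resemble listed ones, but are neither listed nor needed, are in the scene too. What is shaped like the driver but green or red is not meant.

How it is judged:
On the way, in this order (a step that is already met when the one before it is completed fails the run):
1. the loose half is slid up to the sprung buttons (within 3 mm of closed) (x of form_half in the frame of jig above -0.003 m), for 0.2 s.
2. with the screwdriver's blade in the slot, the cam is turned until it holds the bolt snugly and the joint is closed (z of driver in the frame of cam below -0.003 m and contact force between cam and form_half above 15 N and x of form_half in the frame of jig above -0.0008 m), for 0.2 s.
At the end, for the whole second after the job is handed in: The form's joint is closed to within 0.8 mm and the cam pulls on the bolt with more than 10 N; the screwdriver stands upright (within 0.1 rad) and still in the hole of its block, its tip within 8 mm of the hole's axis and less than 10 mm above the block's underside (contact force between cam and form_half above 10 N and x of form_half in the frame of jig above -0.0008 m and horizontal distance between driver and holder below 0.008 m and z of driver in the frame of holder below 0.01 m and angle between driver's own z axis and vertical below 0.1 rad and linear speed of driver below 0.02 m/s); the robot touches nothing.
It fails at once if the cam is overtightened: it pulls on the bolt with more than 60 N (contact force between cam and form_half above 60 N).
It fails at once if the cam disc is turned or pressed with the fingers instead of the screwdriver (contact force between the fingers and cam above 2 N).
It fails at once if another thing on the bench is moved by more than 20 mm (distance of any of glue, neck_a, neck_b, scraper, gouge, maple_block, brush from where it was at the start of the episode above 0.02 m).
It also fails if it takes over 72 s, if anything falls off the work surface, if the arm or the gripper's body presses on something with over 40 N, if the wrist force passes 120 N, or if a joint passes its speed limit or range.

### The arm

A 7-joint arm with a two-finger parallel gripper is mounted at the origin on the work surface. World frame = base frame: x ahead of the robot, y to its left, z up, the work surface at z = 0. Lengths are in m, angles in rad, forces in N, time in s.
With the tool pointing down it reaches from about 0.425 to 0.925 m from the base axis. Payload 6.8 kg.
Tool frame: the origin (TCP) lies on the front face of the gripper's body, between the roots of the fingers; the fingertips stand 73 mm ahead of it and the grasp point (between the pads) lies 54 mm ahead of it; z points along the fingers, y is the line along which they close (so a half turn about z gives the same grasp; the last joint's range is limited). The gripper opens to 85 mm and grips with 20 to 120 N. Pads are 22 mm wide; open, the fingers measure 114 mm over their backs; the gripper's body (76 mm by 85 mm) begins 54 mm behind the grasp point. The pads swing forward as they close: fully open they stand 13 mm farther back than shut.
Start: joints at [-1.222, 0.477, 0.022, 1.555, -0.011, 1.109, -0.083], TCP at [0.298, 0.606, 0.304] pointing down, gripper open.
Joint ranges: [-2.96, 2.96], [-0.34, 2.1], [-1.41, 1.46], [0.24, 2.44], [-1.37, 4.51], [0.17, 1.92], [-2.96, 2.96]. Speed limits (rad/s): [2.39, 2.39, 3.14, 3.14, 3.14, 3.14, 3.14].

### API

Orientations are given as a unit quaternion [w, x, y, z].
In Python, from station import bot, optics gives the robot as it stands.
- The arm moves only by the tool drive_tool, never from a script. Its argument "deltas" is a list of rows, each an object with "gripper": the closure in counts, from 0 (fully open) to 255 (shut); "offset": the shift along the tool's x, y, z in units of 1000 mm (1.0 is 1000 mm), a list of three; "angular": the turn, a rotation vector about the tool's x, y, z in units of 45 degrees (1.0 is 45 degrees), a list of three. In form: [{"gripper": gripper, "offset": [dx, dy, dz], "angular": [rx, ry, rz]}, ...]. A call has 1 to 5 rows; each row is the pose to reach, as a shift and turn from the pose commanded when the call began, along the tool's axes at that moment; what a row does not reach only later rows make up. A row lasts 1/10 s, in which the tool goes at most 50 mm and 8.59 degrees, less where a joint would pass 70% of its speed; a pose out of reach is approached as far as the arm can. A call with a number of a shift or a turn outside -1 to 1 is refused whole. A call with a gripper value outside its range is refused whole. The fingers move at their own pace and stop on an object; "grip_force" is the grip in N (left out, the last holds). Time passes only in rows, so rows that repeat a pose let the fingers close. It gives the time, the measured TCP pose, the force, the opening and the grip force at its end, in the units of the state.
- bot.get_obs(): the state, without advancing time (a new reading comes with each control period).
- optics.read_camera(name): name is "scene" or "side" or "wrist"; returns the picture (420x560x3 uint8, blue, green, red); there is no depth.
- optics.camera_model(name): a dict with "fx", "fy", "cx", "cy" (pixels), "cam_to_world" (4x4, takes a point from camera to world coordinates). Camera axes: x right, y up, looking along -z (the intrinsics and any distortion apply to the point x, -y, -z); pixel columns grow to the right and rows downward; lengths in m; the calibration is good to about 2 mm. A picture is of the moment at which its call begins: read the wrist's pose just before it. camera_model takes no time and is no camera call; for the wrist camera it gives the pose at the moment of the call.
- bot.hand_in(): hands the job in; it is judged then, once.
The state is a dict: "t": time; "q": joint angles; "joint_vel": joint speeds; "joint_torque": joint torques, N m; "eef_pos": TCP position; "tool_rot": TCP orientation; "contact_force": force on the tool from outside, world axes, zero at the start; "torque": the same for the moment, N m; "gripper_width": opening from 0.0 (shut) to 1.0 (fully open); "grasp_force": force on a finger pad.
Only numpy, scipy, OpenCV 4.12 (cv2) and the standard library are available. Lean on these libraries where they do the work, as an engineer would, in place of code of your own. Each camera call takes 0.05 s, during which the arm holds its last target. There are 200 camera calls.

## Working session

There is one attempt and no reset: what is moved stays moved. The work goes in short steps, Python scripts to look and compute and a tool call to move; the robot and the scene stay as the last step left them, time stands still between calls to the robot, and variables do not carry over. Pictures are saved under pics/ and viewed, at most 10 in all, crops included, and the job is handed in when it is done.

Besides the shell and the picture viewer there is one more tool, called after "Request:" as a command line: name --argument value ..., lists and objects as JSON in quotes. drive_tool: Moves the arm, as the interface text tells. Its arguments: {"type":"object","properties":{"deltas":{"type":"array"},"grip_force":{"type":"number"}},"required":["deltas"]}

```bash
ls; mkdir -p pics; python3 - <<'E'
from station import bot, optics
import cv2,numpy as np
o=bot.get_obs();print({k:np.round(v,3).tolist() for k,v in o.items()})
for n in ("scene","side","wrist"):
    m=optics.camera_model(n);print(n,{k:np.round(v,3).tolist() for k,v in m.items()})
    cv2.imwrite(f"pics/{n}0.png",optics.read_camera(n))
E
```

```text
pics
{'t': 0.0, 'q': [-1.222, 0.478, 0.022, 1.556, -0.011, 1.109, -0.083], 'joint_vel': [0.002, -0.001, 0.001, 0.003, 0.0, -0.001, -0.0], 'joint_torque': [0.001, -59.646, 1.608, -28.119, 0.013, 0.01, 0.0], 'eef_pos': [0.298, 0.605, 0.303], 'tool_rot': [-0.0, 0.226, 0.974, -0.001], 'contact_force': [0.379, -0.347, 0.155], 'torque': [0.031, -0.004, -0.003], 'grasp_force': 0.0, 'gripper_width': 1.0}
scene {'fx': 511.809, 'fy': 511.809, 'cx': 283.182, 'cy': 211.305, 'cam_to_world': [[-0.668, -0.555, 0.495, 1.13], [0.744, -0.515, 0.426, 0.56], [0.018, 0.653, 0.757, 0.989], [0.0, 0.0, 0.0, 1.0]]}
side {'fx': 461.386, 'fy': 461.386, 'cx': 283.515, 'cy': 205.65, 'cam_to_world': [[-0.815, 0.416, -0.404, -0.045], [-0.58, -0.585, 0.567, 0.819], [-0.001, 0.696, 0.718, 1.101], [0.0, 0.0, 0.0, 1.0]]}
wrist {'fx': 324.545, 'fy': 324.545, 'cx': 282.459, 'cy': 203.717, 'cam_to_world': [[0.442, -0.856, -0.267, 0.229], [0.897, 0.421, 0.133, 0.639], [-0.001, -0.299, 0.954, 0.374], [0.0, 0.0, 0.0, 1.0]]}
```

View pics/scene0.png

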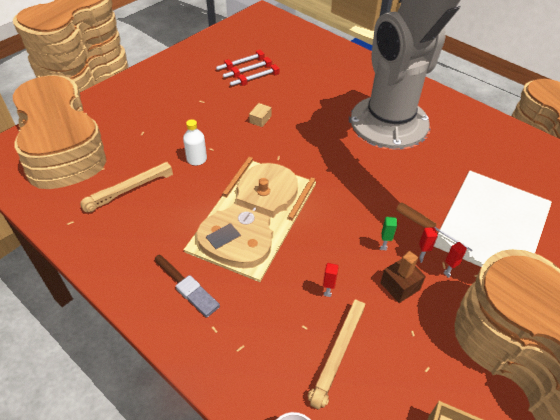

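View pics/side0.png

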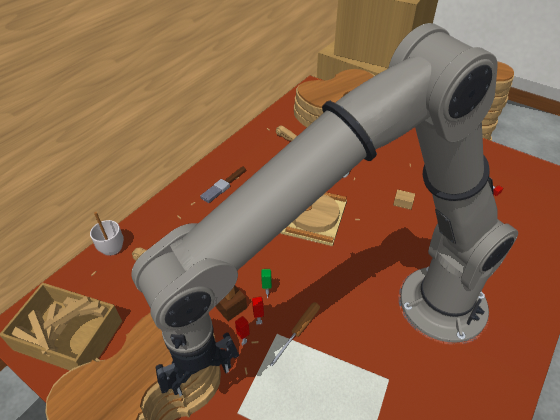

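The scene view shows the jig around (250,218), with the knob at (263,184) and the cam at (246,217). The block with the wooden driver is at (404,275); green and red decoys stand at (388,232), (428,240), (455,255) and (330,280). In the side view the arm hides the jig. Next I'll get coarse positions.

```bash
cat > h.py <<'E'
from station import bot, optics
import cv2,numpy as np
def proj(m,P):
    T=np.linalg.inv(m["cam_to_world"]);p=T[:3,:3]@np.asarray(P,float)+T[:3,3]
    return np.array([m["cx"]+m["fx"]*p[0]/-p[2],m["cy"]+m["fy"]*-p[1]/-p[2]])
def ray(m,uv):
    T=np.array(m["cam_to_world"]);d=T[:3,:3]@np.array([(uv[0]-m["cx"])/m["fx"],-(uv[1]-m["cy"])/m["fy"],-1.])
    return T[:3,3],d
def onz(m,uv,z):
    c,d=ray(m,uv);return c+d*(z-c[2])/d[2]
def tool(dw):  # world shift -> tool axes
    from scipy.spatial.transform import Rotation as R
    q=bot.get_obs()["tool_rot"];return R.from_quat([q[1],q[2],q[3],q[0]]).inv().apply(dw)
def blobs(img,lo,hi,amin=30):
    hsv=cv2.cvtColor(img,cv2.COLOR_BGR2HSV);mk=cv2.inRange(hsv,np.array(lo),np.array(hi))
    n,l,s,c=cv2.connectedComponentsWithStats(mk);return [(s[i,4],c[i],l==i) for i in range(1,n) if s[i,4]>=amin]
E
python3 - <<'E'
from h import *
m=optics.camera_model("scene")
for n,uv,z in [("knob",(263,181),.078),("cam",(246,217),.039),("drv top",(408,256),.116),("hold",(404,272),.056),("redA",(330,266),.1),("green",(389,219),.1),("redB",(428,230),.1),("glue",(191,124),.13),("scraper",(223,236),.04)]+[("jigcorner",c,.012) for c in [(250,163),(316,181),(260,275),(187,249)]]:
    print(n,np.round(onz(m,uv,z),3))
im=cv2.imread("pics/scene0.png")[140:320,170:470]
cv2.imwrite("pics/crop1.png",cv2.resize(im,None,fx=2.66,fy=2.66,interpolation=cv2.INTER_CUBIC))
E
```

```text
knob [ 0.494 -0.056  0.078]
cam [ 0.583 -0.029  0.039]
drv top [0.472 0.345 0.116]
hold [0.47  0.347 0.056]
redA [0.594 0.233 0.1  ]
green [0.401 0.252 0.1  ]
redB [0.369 0.334 0.1  ]
glue [ 0.508 -0.298  0.13 ]
scraper [ 0.662 -0.027  0.04 ]
jigcorner [ 0.422 -0.174  0.012]
jigcorner [0.352 0.003 0.012]
jigcorner [0.669 0.099 0.012]
jigcorner [ 0.732 -0.078  0.012]
```

View pics/crop1.png

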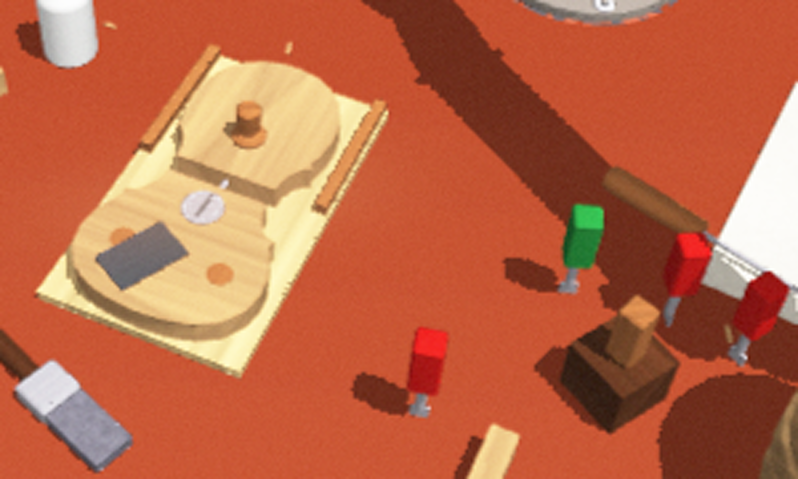

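The crop shows the cam at about (203,207) with its slot lying roughly along the jig axis. The knob top is near (249,107), and the wooden driver handle stands in the dark block at (632,320). I'll move the wrist camera over the block first.

Request:
drive_tool --deltas '[{"gripper": 0,"offset": [-0.04,-0.025,0],"angular": [0,0,0]},{"gripper": 0,"offset": [-0.08,-0.05,0],"angular": [0,0,0]},{"gripper": 0,"offset": [-0.12,-0.075,0],"angular": [0,0,0]},{"gripper": 0,"offset": [-0.13,-0.08,0],"angular": [0,0,0]}]'

```text
t: 0.55
eef_pos: [0.3834, 0.4708, 0.3038]
tool_rot: [0.001, 0.23, 0.973, -0.001]
contact_force: [0.9, 0.4, 0.3]
gripper_width: 1.001
grasp_force: 0.0
```

Request:
drive_tool --deltas '[{"gripper": 0,"offset": [-0.04,-0.025,0],"angular": [0,0,0]},{"gripper": 0,"offset": [-0.08,-0.05,0],"angular": [0,0,0]},{"gripper": 0,"offset": [-0.12,-0.075,0],"angular": [0,0,0]},{"gripper": 0,"offset": [-0.13,-0.08,0],"angular": [0,0,0]},{"gripper": 0,"offset": [-0.13,-0.08,0],"angular": [0,0,0]}]'

```text
t: 1.05
eef_pos: [0.4618, 0.3456, 0.3039]
tool_rot: [0.0, 0.229, 0.974, -0.0]
contact_force: [0.8, -0.1, 0.4]
gripper_width: 0.997
grasp_force: 0.0
```

```bash
python3 - <<'E'
from h import *
o=bot.get_obs();print({k:np.round(o[k],3).tolist() for k in("t","q","eef_pos","tool_rot","torque","contact_force")})
m=optics.camera_model("wrist");im=optics.read_camera("wrist");cv2.imwrite("pics/w1.png",im)
import pickle;pickle.dump(m,open("w1.pkl","wb"))
print(proj(m,[.472,.345,.116]))
E
```

```text
{'t': 1.05, 'q': [-0.837, 0.315, 0.108, 1.802, -0.038, 1.026, 0.395], 'eef_pos': [0.462, 0.346, 0.304], 'tool_rot': [0.0, 0.229, 0.974, -0.0], 'torque': [0.012, 0.059, -0.052], 'contact_force': [0.8, -0.123, 0.381]}
[286.97326061 208.95351301]
```

View pics/w1.png

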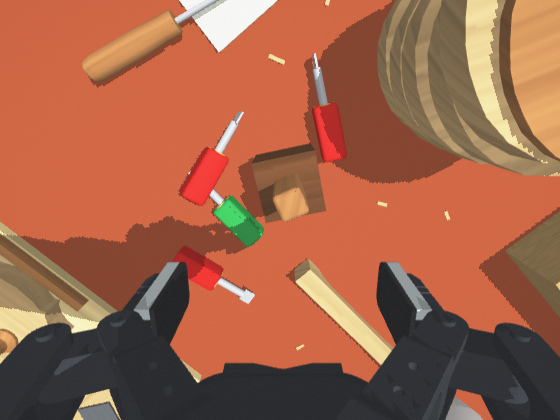

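The wrist view shows the block at (287,180) with the wooden handle's top around (290,198). Red and green decoys stand at (205,175), (238,220) and (328,130). I'll put the camera straight above the handle so that only its top face shows.

Request:
drive_tool --deltas '[{"gripper": 0,"offset": [-0.043,0.002,0],"angular": [0,0,0]},{"gripper": 0,"offset": [-0.086,0.004,0],"angular": [0,0,0]},{"gripper": 0,"offset": [-0.086,0.004,0],"angular": [0,0,0]}]'

```text
t: 1.4
eef_pos: [0.5431, 0.3117, 0.3037]
tool_rot: [0.001, 0.228, 0.974, -0.0]
contact_force: [0.4, -0.4, 0.2]
gripper_width: 1.0
grasp_force: 0.0
```

```bash
python3 - <<'E'
from h import *
m=optics.camera_model("wrist");im=optics.read_camera("wrist");cv2.imwrite("pics/w2.png",im)
print(bot.get_obs()["eef_pos"],np.array(m["cam_to_world"])[:3,3])
u=proj(m,[.472,.345,.116]);print(u)
x,y=u.astype(int);c=im[y-45:y+45,x-45:x+45]
hsv=cv2.cvtColor(c,cv2.COLOR_BGR2HSV);print(hsv[5:90:8,45].tolist(),hsv[45,5:90:8].tolist())
cv2.imwrite("pics/w2c.png",cv2.resize(c,None,fx=6,fy=6,interpolation=cv2.INTER_CUBIC))
E
```

```text
[0.54055252 0.31366377 0.30342337] [0.47481765 0.34594027 0.37412224]
[279.59154354  98.26846974]
[[10, 148, 146], [12, 139, 132], [12, 138, 144], [14, 142, 225], [15, 139, 229], [15, 140, 228], [15, 140, 226], [13, 134, 146], [12, 139, 128], [12, 138, 126], [7, 169, 190]] [[7, 161, 128], [7, 157, 128], [13, 132, 85], [12, 126, 85], [14, 140, 191], [15, 140, 228], [15, 141, 220], [15, 141, 226], [14, 139, 176], [11, 140, 135], [10, 153, 155]]
```

View pics/w2c.png

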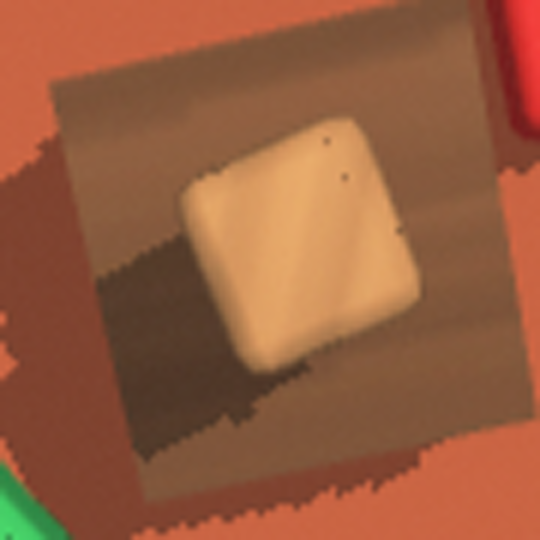

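The crop shows the square top face with its centre near crop (302,245), turned about 20° against the image axes. Now I'll measure its centre and yaw, and the block's.

```bash
python3 - <<'E'
from h import *
m=optics.camera_model("wrist");im=cv2.imread("pics/w2.png")
hsv=cv2.cvtColor(im,cv2.COLOR_BGR2HSV)
def meas(mk,z,near):
    n,l,s,c=cv2.connectedComponentsWithStats(mk)
    i=l[int(near[1]),int(near[0])]
    cs=max(cv2.findContours((l==i).astype(np.uint8),0,1)[0],key=cv2.contourArea).reshape(-1,2)
    P=np.array([onz(m,p,z)[:2] for p in cs],np.float32)
    r=cv2.minAreaRect(P*1000);b=cv2.boxPoints(r);e=b[1]-b[0]
    print(s[i,4],np.round(r[0],1),np.round(r[1],1),"yaw mod 90:",np.degrees(np.arctan2(e[1],e[0]))%90)
u=(285,94)
meas(cv2.inRange(hsv,(11,100,185),(20,200,255)),.116,u)
hm=cv2.inRange(hsv,(9,80,50),(20,200,255))
hm=cv2.morphologyEx(hm,cv2.MORPH_OPEN,np.ones((9,9)))
meas(hm,.056,u)
for z,uv in [(0,(215,195)),(0,(240,113)),(0,(316,55)),(0,(250,297))]:
    import pickle;print(np.round(onz(pickle.load(open("w1.pkl","rb")),uv,z),3))
E
```

```text
972 [466.9 351.9] [23.1 23.7] yaw mod 90: 87.39616
5040 [467.1 351.3] [64.5 64.5] yaw mod 90: 75.63345
[0.453 0.26  0.   ]
[0.383 0.332 0.   ]
[0.367 0.433 0.   ]
[0.596 0.231 0.   ]
```

The driver axis is at (0.467, 0.3515), concentric with the block within 1 mm, and the handle yaw is 87.4° mod 90. Next I'll go over the jig, turning to face along its axis.

Request:
drive_tool --deltas '[{"gripper": 255,"offset": [-0.034,-0.033,0],"angular": [0,0,0]},{"gripper": 255,"offset": [-0.068,-0.066,0],"angular": [0,0,0]},{"gripper": 255,"offset": [-0.102,-0.099,0],"angular": [0,0,0]},{"gripper": 255,"offset": [-0.136,-0.132,0],"angular": [0,0,0]},{"gripper": 255,"offset": [-0.17,-0.165,0],"angular": [0,0,0]}]'

```text
t: 1.95
eef_pos: [0.6188, 0.0923, 0.3038]
tool_rot: [-0.0, 0.224, 0.975, 0.001]
contact_force: [0.3, 0.8, -1.0]
gripper_width: 0.142
grasp_force: 0.0
```

Request:
drive_tool --deltas '[{"gripper": 255,"offset": [-0.015,-0.014,0],"angular": [0,0,-0.19]},{"gripper": 255,"offset": [-0.03,-0.028,0],"angular": [0,0,-0.38]},{"gripper": 255,"offset": [-0.045,-0.042,0],"angular": [0,0,-0.57]},{"gripper": 255,"offset": [-0.06,-0.056,0],"angular": [0,0,-0.76]},{"gripper": 255,"offset": [-0.075,-0.072,0],"angular": [0,0,-0.95]}]'

```text
t: 2.45
eef_pos: [0.6548, -0.0038, 0.3035]
tool_rot: [-0.0, -0.15, 0.989, 0.001]
contact_force: [-0.4, 0.2, 0.1]
gripper_width: 0.001
grasp_force: 0.0
```

Request:
drive_tool --deltas '[{"gripper": 255,"offset": [0,0,0],"angular": [0,0,0]},{"gripper": 255,"offset": [0,0,0],"angular": [0,0,0]}]'

```text
t: 2.65
eef_pos: [0.6545, -0.0048, 0.3036]
tool_rot: [-0.0, -0.144, 0.99, 0.001]
contact_force: [1.0, -0.5, -0.6]
gripper_width: -0.001
grasp_force: 0.0
```

```bash
python3 - <<'E'
from h import *
import pickle
o=bot.get_obs();print({k:np.round(o[k],4).tolist() for k in("t","q","eef_pos","tool_rot","torque","contact_force")})
m=optics.camera_model("wrist");im=optics.read_camera("wrist");cv2.imwrite("pics/w3.png",im);pickle.dump(m,open("w3.pkl","wb"))
E
```

```text
{'t': 2.65, 'q': [-0.1475, 0.4438, 0.0833, 1.6118, -0.0424, 1.0883, 1.807], 'eef_pos': [0.6545, -0.0048, 0.3036], 'tool_rot': [-0.0002, -0.1439, 0.9896, 0.0009], 'torque': [0.0659, -0.0241, -0.0464], 'contact_force': [0.9924, -0.4782, -0.6293]}
```

View pics/w3.png

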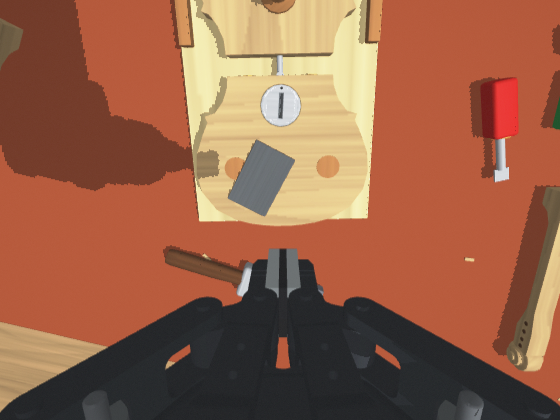

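The wrist view shows the cam at (280,105) with its slot near vertical in the image and the dimple at the top. The loose half's split face is at row ~54, the fixed one at ~76, and the knob is at the top edge near (277,5). The gap is around 20 mm.

```bash
python3 - <<'E'
from h import *
import pickle
m=pickle.load(open("w3.pkl","rb"));im=cv2.imread("pics/w3.png");hsv=cv2.cvtColor(im,cv2.COLOR_BGR2HSV)
roi=np.zeros(im.shape[:2],np.uint8);cv2.circle(roi,(280,105),28,255,-1)
mk=cv2.bitwise_and(cv2.inRange(hsv,(0,0,0),(179,60,255)),roi)
cs=max(cv2.findContours(mk,0,1)[0],key=cv2.contourArea).reshape(-1,2)
P=np.array([onz(m,p,.039)[:2] for p in cs],np.float32)*1000
c,r=cv2.minEnclosingCircle(P);e=cv2.fitEllipse(P);print("cam",c,r,e)
roi[:]=0;cv2.circle(roi,(280,105),17,255,-1)
g=cv2.cvtColor(im,cv2.COLOR_BGR2GRAY);sl=(g<100)&(roi>0)
n,l,s,cc=cv2.connectedComponentsWithStats(sl.astype(np.uint8))
for i in range(1,n):
  if s[i,4]<4: continue
  ys,xs=np.where(l==i);Q=np.array([onz(m,p,.039)[:2]*1000 for p in zip(xs,ys)],np.float32)
  v=cv2.fitLine(Q,cv2.DIST_L2,0,.01,.01).ravel() if len(Q)>8 else [0]*4
  print("dark",s[i,4],Q.mean(0),np.degrees(np.arctan2(v[1],v[0])),cv2.minAreaRect(Q)[1])
# board edges: bright yellow vs red: first/last yellow columns over rows 60-210 -> lines at z .012
yl=cv2.inRange(hsv,(18,50,150),(35,255,255))
L=[];Rr=[]
for row in range(70,205,5):
    xs=np.where(yl[row,150:420])[0]+150
    if len(xs)>3:L.append(onz(m,(xs[0],row),.012)[:2]*1000);Rr.append(onz(m,(xs[-1],row),.012)[:2]*1000)
f=[]
for A in(L,Rr):
    v=cv2.fitLine(np.array(A,np.float32),cv2.DIST_HUBER,0,.01,.01).ravel();f.append(v);print("edge",np.degrees(np.arctan2(v[1],v[0])),v[2:])
n_=np.array([-f[0][1],f[0][0]]);print("width",n_@(f[1][2:]-f[0][2:]),"mid offset of cam",n_@(np.array(c)-(f[0][2:]+f[1][2:])/2))
print("loose face",onz(m,(255,54),.038),onz(m,(305,54),.038),"fixed",onz(m,(255,76),.038),onz(m,(305,75),.038))
E
```

```text
cam (584.9572143554688, -27.070026397705078) 20.01240348815918 ((584.852294921875, -27.029935836791992), (38.821964263916016, 39.17695617675781), 120.2679214477539)
dark 53 [584.7715   -26.564661] 12.651562 (21.93850326538086, 2.7324564456939697)
edge 17.614883 [ 656.8542  -108.18006]
edge 17.634853 [588.0393    77.975746]
width 198.25194 mid offset of cam -0.06172269615467485
loose face [ 0.54695034 -0.06317658  0.038     ] [ 0.53347883 -0.01769993  0.038     ] fixed [ 0.56575709 -0.05812293  0.038     ] [ 0.5511779  -0.01206045  0.038     ]
```

The cam is at (0.585, -0.027) with radius 20 mm as given, and the board is 198 mm wide with the cam on its midline. The jig yaw is 17.6°, the slot is ~12.7°, and the loose half sits at x ≈ -18.7 mm, which puts the knob at (0.493, -0.056), matching the scene camera. Now I'll go behind the knob with the fingers shut.

Request:
drive_tool --deltas '[{"gripper": 255,"offset": [0.042,-0.001,0],"angular": [0,0,-0.024]},{"gripper": 255,"offset": [0.084,-0.002,0],"angular": [0,0,-0.024]},{"gripper": 255,"offset": [0.126,-0.003,0],"angular": [0,0,-0.024]},{"gripper": 255,"offset": [0.168,-0.004,0],"angular": [0,0,-0.024]},{"gripper": 255,"offset": [0.21,-0.004,0],"angular": [0,0,-0.024]}]'

```text
t: 3.2
eef_pos: [0.453, -0.0695, 0.3038]
tool_rot: [0.0, -0.154, 0.988, 0.0]
contact_force: [-0.3, -0.3, 0.1]
gripper_width: 0.0
grasp_force: 0.0
```

Request:
drive_tool --deltas '[{"gripper": 255,"offset": [0,0,0.04],"angular": [0,0,0]},{"gripper": 255,"offset": [0,0,0.08],"angular": [0,0,0]},{"gripper": 255,"offset": [0,0,0.11],"angular": [0,0,0]},{"gripper": 255,"offset": [0,0,0.14],"angular": [0,0,0]},{"gripper": 255,"offset": [0,0,0.14],"angular": [0,0,0]}]'

```text
t: 3.7
eef_pos: [0.4524, -0.0691, 0.1611]
tool_rot: [-0.003, -0.154, 0.988, 0.001]
contact_force: [-0.3, 0.3, 1.2]
gripper_width: 0.001
grasp_force: 0.0
```

```bash
cat > jf.py <<'E'
from h import *
from scipy.spatial.transform import Rotation as R
a=np.radians(17.6);u=np.array([np.cos(a),np.sin(a)]);v=np.array([-u[1],u[0]]);cam=np.array([.585,-.027]);O=cam-.028*u
def st():
    o=bot.get_obs();p=np.array(o["eef_pos"]);q=o["tool_rot"]
    M=R.from_quat([q[1],q[2],q[3],q[0]]).as_matrix()
    d=p[:2]-O
    print("t",round(o["t"],2),"eef",p.round(4),"jig xy mm",(1e3*np.array([d@u,d@v])).round(1),"yaw",round(np.degrees(np.arctan2(M[1,0],M[0,0]))%360,2),"tilt",np.round(np.degrees(M[:2,2]),2),"F",np.round(o["contact_force"],1),"T",np.round(o["torque"],3),"q7",round(o["q"][6],2),"w",round(o["gripper_width"],3),"gf",o["grasp_force"])
E
python3 -c "from jf import *;st()"
```

```text
t 3.7 eef [ 0.4524 -0.0691  0.1611] jig xy mm [-111.1    0. ] yaw 197.75 tilt [-0.39  0.05] F [-0.3  0.3  1.2] T [-0.025  0.039 -0.039] q7 1.94 w 0.001 gf 0.0
```

Request:
drive_tool --deltas '[{"gripper": 255,"offset": [0,0,0.02],"angular": [0,0,0]},{"gripper": 255,"offset": [0,0,0.04],"angular": [0,0,0]},{"gripper": 255,"offset": [0,0,0.04],"angular": [0,0,0]}]'

```text
t: 4.0
eef_pos: [0.4542, -0.0699, 0.1235]
tool_rot: [-0.001, -0.154, 0.988, 0.0]
contact_force: [0.0, -0.0, -0.4]
gripper_width: 0.003
grasp_force: 0.0
```

Request:
drive_tool --deltas '[{"gripper": 255,"offset": [-0.005,0,0],"angular": [0,0,0]},{"gripper": 255,"offset": [-0.01,0,0],"angular": [0,0,0]},{"gripper": 255,"offset": [-0.014,0,0],"angular": [0,0,0]},{"gripper": 255,"offset": [-0.018,0,0],"angular": [0,0,0]},{"gripper": 255,"offset": [-0.022,0,0],"angular": [0,0,0]}]'

```text
t: 4.5
eef_pos: [0.4757, -0.0646, 0.1242]
tool_rot: [-0.0, -0.153, 0.988, 0.0]
contact_force: [-2.3, 0.4, 0.8]
gripper_width: 0.001
grasp_force: 0.9
```

Request:
drive_tool --deltas '[{"gripper": 255,"offset": [-0.003,0,0],"angular": [0,0,0]},{"gripper": 255,"offset": [-0.006,0,0],"angular": [0,0,0]},{"gripper": 255,"offset": [-0.009,0,0],"angular": [0,0,0]},{"gripper": 255,"offset": [-0.01,0,0],"angular": [0,0,0]},{"gripper": 255,"offset": [-0.01,0,0],"angular": [0,0,0]}]'

```text
t: 5.0
eef_pos: [0.4855, -0.0615, 0.1239]
tool_rot: [0.0, -0.154, 0.988, 0.0]
contact_force: [-0.1, -0.2, -0.2]
gripper_width: -0.001
grasp_force: 0.1
```

```bash
python3 -c "from jf import *;st()"
```

```text
t 5.0 eef [ 0.4855 -0.0615  0.1239] jig xy mm [-77.3  -2.8] yaw 197.66 tilt [0.03 0.01] F [-0.1 -0.2 -0.2] T [-0.052  0.015 -0.005] q7 1.93 w -0.001 gf 0.09959797840565443
```

Request:
drive_tool --deltas '[{"gripper": 255,"offset": [-0.001,0,0],"angular": [0,0,0]},{"gripper": 255,"offset": [-0.002,0,0],"angular": [0,0,0]},{"gripper": 255,"offset": [-0.002,0,0],"angular": [0,0,0]}]'

```text
t: 5.3
eef_pos: [0.4871, -0.061, 0.1239]
tool_rot: [-0.0, -0.153, 0.988, -0.0]
contact_force: [-1.4, -1.0, 0.1]
gripper_width: 0.001
grasp_force: 0.5
```

Request:
drive_tool --deltas '[{"gripper": 255,"offset": [-0.001,0,0],"angular": [0,0,0]},{"gripper": 255,"offset": [-0.001,0,0],"angular": [0,0,0]}]'

```text
t: 5.5
eef_pos: [0.4879, -0.0607, 0.1239]
tool_rot: [-0.0, -0.153, 0.988, 0.0]
contact_force: [-0.9, -0.8, 0.9]
gripper_width: -0.0
grasp_force: 0.8
```

Request:
drive_tool --deltas '[{"gripper": 255,"offset": [-0.001,0,0],"angular": [0,0,0]},{"gripper": 255,"offset": [-0.001,0,0],"angular": [0,0,0]}]'

```text
t: 5.7
eef_pos: [0.4885, -0.0605, 0.1238]
tool_rot: [-0.001, -0.153, 0.988, 0.0]
contact_force: [-3.9, -0.6, 3.4]
gripper_width: -0.005
grasp_force: 1.9
```

```bash
python3 -c "
from jf import *
st()
for n in ('scene','side'): cv2.imwrite(f'pics/{n}1.png',optics.read_camera(n))
a=cv2.resize(cv2.imread('pics/scene1.png')[150:270,190:310],None,fx=4,fy=4,interpolation=2)
cv2.imwrite('pics/s1c.png',a)"
```

```text
t 5.7 eef [ 0.4885 -0.0605  0.1238] jig xy mm [-74.1  -2.8] yaw 197.64 tilt [-0.06 -0.01] F [-3.9 -0.6  3.4] T [-0.204  0.719  0.026] q7 1.93 w -0.005 gf 1.8958713859319687
```

Request:
drive_tool --deltas '[{"gripper": 255,"offset": [-0.001,0,0],"angular": [0,0,0]},{"gripper": 255,"offset": [-0.001,0,0],"angular": [0,0,0]},{"gripper": 255,"offset": [-0.001,0,0],"angular": [0,0,0]}]'

```text
t: 6.1
eef_pos: [0.4894, -0.0603, 0.1238]
tool_rot: [-0.001, -0.153, 0.988, 0.0]
contact_force: [-5.3, -1.5, 4.1]
gripper_width: -0.0
grasp_force: 2.6
```

```bash
python3 -c "from jf import *;st()"
```

```text
t 6.1 eef [ 0.4894 -0.0603  0.1238] jig xy mm [-73.2  -2.8] yaw 197.65 tilt [-0.07 -0.01] F [-5.3 -1.5  4.1] T [-0.283  0.995  0.053] q7 1.93 w -0.0 gf 2.5750621408224106
```

At 5.5 N the half is home on the buttons. I'll back off, rise and travel to the driver.

Request:
drive_tool --deltas '[{"gripper": 255,"offset": [0.008,0,0],"angular": [0,0,0]},{"gripper": 255,"offset": [0.015,0,-0.03],"angular": [0,0,0]},{"gripper": 255,"offset": [0.015,0,-0.075],"angular": [0,0,0]},{"gripper": 255,"offset": [0.015,0,-0.12],"angular": [0,0,0]},{"gripper": 255,"offset": [0.015,0,-0.156],"angular": [0,0,0]}]'

```text
t: 6.6
eef_pos: [0.4764, -0.0646, 0.2827]
tool_rot: [0.002, -0.154, 0.988, -0.0]
contact_force: [0.5, -0.2, -0.9]
gripper_width: 0.001
grasp_force: 0.0
```

Request:
drive_tool --deltas '[{"gripper": 0,"offset": [-0.012,0.04,0],"angular": [0,0,0]},{"gripper": 0,"offset": [-0.024,0.08,0],"angular": [0,0,0]},{"gripper": 0,"offset": [-0.036,0.12,0],"angular": [0,0,0]},{"gripper": 0,"offset": [-0.048,0.16,0],"angular": [0,0,0]},{"gripper": 0,"offset": [-0.059,0.2,0],"angular": [0,0,0]}]'

```text
t: 7.1
eef_pos: [0.4714, 0.1459, 0.2804]
tool_rot: [0.001, -0.154, 0.988, 0.001]
contact_force: [1.0, -0.9, -0.3]
gripper_width: 0.847
grasp_force: 0.0
```

Request:
drive_tool --deltas '[{"gripper": 0,"offset": [-0.012,0.04,0],"angular": [0,0,0.09]},{"gripper": 0,"offset": [-0.024,0.08,0],"angular": [0,0,0.18]},{"gripper": 0,"offset": [-0.036,0.12,0],"angular": [0,0,0.27]},{"gripper": 0,"offset": [-0.048,0.16,0],"angular": [0,0,0.36]},{"gripper": 0,"offset": [-0.059,0.2,0],"angular": [0,0,0.45]}]'

```text
t: 7.6
eef_pos: [0.4669, 0.3545, 0.2802]
tool_rot: [0.001, 0.024, 1.0, 0.001]
contact_force: [1.2, -0.2, 0.1]
gripper_width: 0.995
grasp_force: 0.0
```

```bash
python3 -c "
from jf import *
st()
m=optics.camera_model('scene');im=optics.read_camera('scene');cv2.imwrite('pics/scene2.png',im)
o=cv2.imread('pics/scene0.png')
cv2.imwrite('pics/s2c.png',np.hstack([cv2.resize(i[150:270,190:310],None,fx=3.3,fy=3.3,interpolation=2) for i in (o,im)]))"
```

```text
t 7.6 eef [0.4669 0.3545 0.2802] jig xy mm [ 30.7 399.3] yaw 177.25 tilt [0.1  0.11] F [ 1.2 -0.2  0.1] T [-0.022 -0.038  0.017] q7 0.74 w 0.995 gf 0.0
```

View pics/s2c.png

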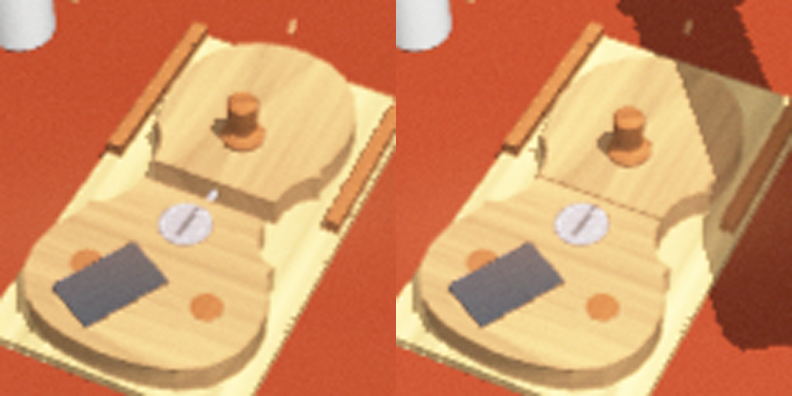

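The joint now shows only a thin gap line, and the cam slot is unchanged. Now I'll grasp the driver.

Request:
drive_tool --deltas '[{"gripper": 0,"offset": [0,-0.003,0.04],"angular": [0,0,0]},{"gripper": 0,"offset": [0,-0.003,0.08],"angular": [0,0,0]},{"gripper": 0,"offset": [0,-0.003,0.11],"angular": [0,0,0]},{"gripper": 0,"offset": [0,-0.003,0.138],"angular": [0,0,0]},{"gripper": 0,"offset": [0,-0.003,0.138],"angular": [0,0,0]}]' --grip_force 80

```text
t: 8.15
eef_pos: [0.4649, 0.348, 0.1385]
tool_rot: [-0.002, 0.022, 1.0, -0.002]
contact_force: [-1.1, 0.2, 0.9]
gripper_width: 0.998
grasp_force: 0.0
```

Request:
drive_tool --deltas '[{"gripper": 255,"offset": [0,0,0],"angular": [0,0,0]},{"gripper": 255,"offset": [0,0,0],"angular": [0,0,0]},{"gripper": 255,"offset": [0,0,0],"angular": [0,0,0]},{"gripper": 255,"offset": [0,0,0],"angular": [0,0,0]},{"gripper": 255,"offset": [0,0,0],"angular": [0,0,0]}]' --grip_force 80

```text
t: 8.65
eef_pos: [0.4672, 0.3498, 0.1433]
tool_rot: [0.001, 0.023, 1.0, 0.001]
contact_force: [-1.1, -0.9, 7.4]
gripper_width: 0.297
grasp_force: 78.7
```

```bash
python3 -c "from jf import *;st()"
```

```text
t 8.65 eef [0.4672 0.3498 0.1433] jig xy mm [ 29.7 394.8] yaw 177.4 tilt [0.11 0.09] F [-1.1 -0.9  7.4] T [-0.216  0.197  0.012] q7 0.73 w 0.297 gf 78.67804884910583
```

The driver is gripped, with an opening of 25 mm as expected for the 26 mm handle. I'll lift it and check the blade's orientation from the fixed cameras.

Request:
drive_tool --deltas '[{"gripper": 255,"offset": [0,0,-0.01],"angular": [0,0,0]},{"gripper": 255,"offset": [0,0,-0.04],"angular": [0,0,0]},{"gripper": 255,"offset": [0,0,-0.08],"angular": [0,0,0]},{"gripper": 255,"offset": [0,0,-0.12],"angular": [0,0,0]},{"gripper": 255,"offset": [0,0,-0.15],"angular": [0,0,0]}]'

```text
t: 9.15
eef_pos: [0.4667, 0.3494, 0.295]
tool_rot: [0.001, 0.023, 1.0, 0.001]
contact_force: [1.1, 0.2, -1.7]
gripper_width: 0.293
grasp_force: 78.8
```

Request:
drive_tool --deltas '[{"gripper": 255,"offset": [0,0,0],"angular": [0,0,0]},{"gripper": 255,"offset": [0,0,0],"angular": [0,0,0]}]'

```text
t: 9.35
eef_pos: [0.4665, 0.3492, 0.2927]
tool_rot: [0.0, 0.023, 1.0, 0.0]
contact_force: [-0.4, -0.6, -2.1]
gripper_width: 0.296
grasp_force: 78.9
```

```bash
python3 -c "
from jf import *
st()
e=np.array(bot.get_obs()['eef_pos']);out=[]
for n in ('scene','side'):
    m=optics.camera_model(n);im=optics.read_camera(n);cv2.imwrite(f'pics/{n}3.png',im)
    c=proj(m,[e[0],e[1],e[2]-.13]);print(n,c);x,y=c.astype(int)
    x=min(max(x,30),530);y=min(max(y,30),390)
    out.append(cv2.resize(im[y-30:y+30,x-30:x+30],(390,390),interpolation=2))
cv2.imwrite('pics/b.png',np.hstack(out))"
```

```text
t 9.35 eef [0.4665 0.3492 0.2927] jig xy mm [ 28.8 394.4] yaw 177.4 tilt [0.05 0.05] F [-0.4 -0.6 -2.1] T [0.035 0.023 0.022] q7 0.75 w 0.296 gf 78.92215847969055
scene [416.10876727 242.17497732]
side [225.83883784 272.16445132]
```

View pics/b.png

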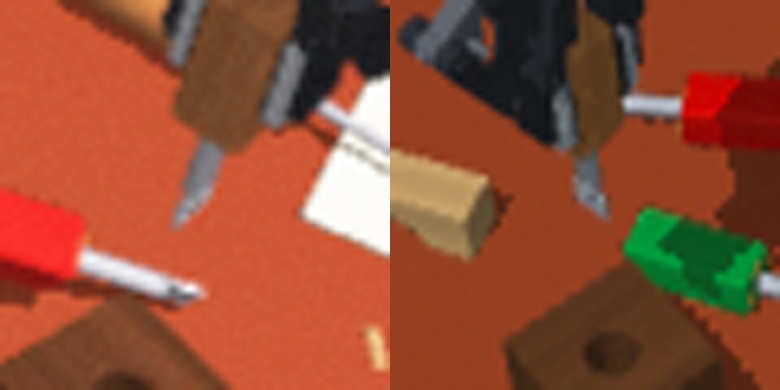

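The scene crop (left) shows the blade tip at about (178,228), and the side crop (right) shows it near (600,212); both end edges are slanted. I'll compare the projected tip edge for the two possible blade directions.

```bash
python3 -c "
from jf import *
e=np.array(bot.get_obs()['eef_pos']);b=e-[0,0,.1373]
for n,o in (('scene',0),('side',390)):
    m=optics.camera_model(n);c=proj(m,[e[0],e[1],e[2]-.13]).astype(int)
    f=lambda P:((proj(m,P)-c+30)*6.5+[o,0]).round().astype(int).tolist()
    for nm,d in (('alongX',[-.008,0,0]),('alongY',[0,.008,0])):
        d=np.array(d);print(n,nm,'tip edge',f(b-d),f(b+d),'top edge',f(b-d+[0,0,.014]),f(b+d+[0,0,.014]))
    im=cv2.imread(f'pics/{n}3.png');g=cv2.resize(im[c[1]-4:c[1]+10,c[0]-8:c[0]+8],None,fx=1,fy=1)
    h=cv2.cvtColor(g,cv2.COLOR_BGR2HSV)[:,:,1];print(h)
"
```

```text
scene alongX tip edge [182, 227] [209, 197] top edge [191, 200] [219, 170]
scene alongY tip edge [174, 198] [217, 226] top edge [183, 171] [227, 199]
[[190 191 190 190 191 190 189 161  43  13  13  12  88 191 190 192]
 [190 186 190 195 191 194 182 123  11  12  13  38 133 190 187 189]
 [190 191 187 193 193 185 173  60  11  12  13  57 166 191 189 191]
 [191 191 191 186 191 190 174  94  14  14  11  66 196 190 189 190]
 [189 190 189 188 186 186 164  67   7   8  42 140 186 186 191 187]
 [191 193 192 194 193 181 106  10   9  42 111 191 187 188 189 192]
 [187 187 186 187 194 156  29   9  47 109 188 188 189 190 192 191]
 [193 192 188 189 186 136   9  39 143 189 194 188 187 189 187 189]
 [187 185 187 191 181 123  63 142 187 194 191 185 192 191 189 187]
 [190 192 190 189 183 157 150 188 186 195 193 192 192 191 191 190]
 [192 193 188 190 190 188 190 188 189 190 191 191 189 192 190 191]
 [191 188 191 189 188 187 190 189 189 191 188 196 191 188 189 192]
 [188 193 192 191 191 192 191 189 188 188 190 188 187 191 189 185]
 [187 190 191 186 188 192 192 189 189 191 192 193 188 192 191 188]]
side alongX
[... 375 characters left out ...]
  62 197 201 199 199 199 201]
 [201 199 199 202 199 121  19  23  24  18 136 201 201 201 201 201]
 [202 201 199 201 199 191 118  37  24  23 109 199 202 199 201 201]
 [201 201 201 201 202 198 190 164  78  20  63 201 202 199 199 166]
 [202 199 199 199 202 202 198 201 177 118  98 199 201 202 201 192]
 [201 201 199 199 201 199 201 201 201 190 184 202 201 201 159 238]
 [202 201 201 202 199 201 198 199 201 201 199 201 201 199 184 255]
 [201 199 199 201 201 199 198 199 201 201 201 199 201 153 245 255]
 [201 199 198 199 201 201 201 199 201 201 199 201 192 188 255 255]
 [201 199 199 199 199 199 199 199 201 201 201 202 182 243 255 255]
 [201 199 201 201 199 201 199 199 201 202 201 201 198 149 241 251]]
```

Both views match the blade lying along tool x, with the tip under the TCP to within 1 mm. I'll carry it over the cam and turn to 193°.

Request:
drive_tool --deltas '[{"gripper": 255,"offset": [-0.014,-0.037,0],"angular": [0,0,0]},{"gripper": 255,"offset": [-0.028,-0.074,0],"angular": [0,0,0]},{"gripper": 255,"offset": [-0.042,-0.111,0],"angular": [0,0,0]},{"gripper": 255,"offset": [-0.056,-0.148,0],"angular": [0,0,0]},{"gripper": 255,"offset": [-0.068,-0.185,0],"angular": [0,0,0]}]'

```text
t: 9.95
eef_pos: [0.5258, 0.1595, 0.2903]
tool_rot: [-0.001, 0.023, 1.0, -0.001]
contact_force: [0.2, -0.4, -1.0]
gripper_width: 0.296
grasp_force: 79.0
```

Request:
drive_tool --deltas '[{"gripper": 255,"offset": [-0.014,-0.037,0],"angular": [0,0,-0.07]},{"gripper": 255,"offset": [-0.028,-0.074,0],"angular": [0,0,-0.14]},{"gripper": 255,"offset": [-0.042,-0.111,0],"angular": [0,0,-0.21]},{"gripper": 255,"offset": [-0.056,-0.148,0],"angular": [0,0,-0.28]},{"gripper": 255,"offset": [-0.068,-0.185,0],"angular": [0,0,-0.347]}]'

```text
t: 10.45
eef_pos: [0.5853, -0.0281, 0.2901]
tool_rot: [-0.002, -0.115, 0.993, 0.0]
contact_force: [0.2, 0.7, -1.4]
gripper_width: 0.299
grasp_force: 78.9
```

Request:
drive_tool --deltas '[{"gripper": 255,"offset": [0,0,0.03],"angular": [0,0,0]},{"gripper": 255,"offset": [0,0,0.06],"angular": [0,0,0]},{"gripper": 255,"offset": [0,0,0.08],"angular": [0,0,0]},{"gripper": 255,"offset": [0,0,0.08],"angular": [0,0,0]}]'

```text
t: 10.85
eef_pos: [0.5828, -0.0265, 0.2074]
tool_rot: [-0.005, -0.113, 0.994, 0.0]
contact_force: [-1.0, 1.0, -1.4]
gripper_width: 0.295
grasp_force: 79.0
```

```bash
python3 -c "
from jf import *
import pickle
st()
e=np.array(bot.get_obs()['eef_pos']);m=optics.camera_model('wrist');im=optics.read_camera('wrist');cv2.imwrite('pics/w4.png',im);pickle.dump(m,open('w4.pkl','wb'))
print('cam at',proj(m,[*cam,.039]),'tip at',proj(m,e-[0,0,.1373]))
cv2.imwrite('pics/w4c.png',cv2.resize(im[80:280,180:380],(600,600),interpolation=2))"
```

```text
t 10.85 eef [ 0.5828 -0.0265  0.2074] jig xy mm [26.1  1.1] yaw 193.03 tilt [-0.52 -0.03] F [-1.   1.  -1.4] T [-0.041  0.04   0.03 ] q7 1.76 w 0.295 gf 79.02695417404175
cam at [280.75507954 209.5694578 ] tip at [281.96200541 220.7692839 ]
```

View pics/w4c.png

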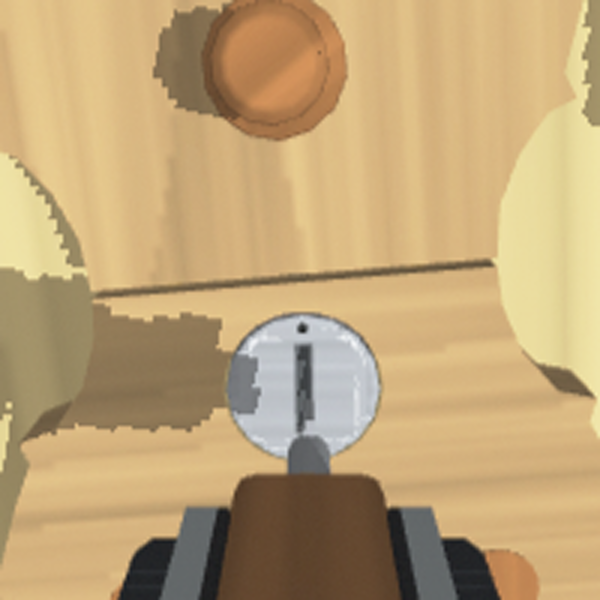

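The wrist crop shows the slot near vertical at column ~304, the dimple at (302,327), the shank at (309,455) and the cam centre at (304,386), so the tool is aligned with the slot. I'll lower to about 9 mm above, let it settle, and measure the columns numerically.

Request:
drive_tool --deltas '[{"gripper": 255,"offset": [-0.001,0,0.012],"angular": [0,0,0]},{"gripper": 255,"offset": [-0.001,0,0.022],"angular": [0,0,0]},{"gripper": 255,"offset": [-0.001,0,0.022],"angular": [0,0,0]},{"gripper": 255,"offset": [-0.001,0,0.022],"angular": [0,0,0]},{"gripper": 255,"offset": [-0.001,0,0.022],"angular": [0,0,0]}]'

```text
t: 11.4
eef_pos: [0.587, -0.0262, 0.1904]
tool_rot: [0.0, -0.113, 0.994, -0.0]
contact_force: [0.4, -0.7, -0.6]
gripper_width: 0.295
grasp_force: 79.0
```

```bash
cat > sl.py <<'E'
from jf import *
st()
e=np.array(bot.get_obs()['eef_pos']);m=optics.camera_model('wrist');im=optics.read_camera('wrist');cv2.imwrite('pics/w5.png',im)
tp=proj(m,e-[0,0,.1373]);print('cam',proj(m,[*cam,.039]),'tip',tp)
g=cv2.cvtColor(im,cv2.COLOR_BGR2GRAY)
for r in range(int(tp[1])-38,int(tp[1])+22,2): print(r,g[r,264:300].tolist())
E
python3 sl.py
```

```text
t 11.4 eef [ 0.587  -0.0262  0.1904] jig xy mm [30.1  0.1] yaw 193.02 tilt [0.05 0.  ] F [ 0.4 -0.7 -0.6] T [ 0.01   0.016 -0.016] q7 1.76 w 0.295 gf 79.01628613471985
cam [281.88894097 209.42613434] tip [282.28427861 218.9180295 ]
180 [192, 193, 193, 192, 192, 193, 192, 193, 193, 194, 193, 193, 192, 192, 193, 193, 192, 193, 193, 193, 194, 193, 193, 193, 193, 193, 193, 192, 192, 193, 194, 193, 192, 192, 193, 193]
182 [194, 194, 194, 194, 195, 194, 194, 194, 194, 194, 175, 157, 142, 128, 129, 119, 120, 122, 124, 121, 120, 129, 128, 143, 143, 176, 193, 192, 192, 193, 192, 192, 191, 190, 191, 190]
184 [194, 192, 193, 193, 192, 156, 141, 113, 116, 127, 146, 154, 182, 185, 190, 193, 195, 202, 199, 200, 195, 193, 191, 189, 176, 172, 142, 143, 137, 136, 147, 172, 186, 186, 185, 187]
186 [189, 142, 153, 110, 102, 148, 187, 194, 198, 197, 199, 200, 200, 200, 199, 195, 140, 108, 92, 148, 199, 200, 202, 202, 203, 204, 206, 207, 208, 201, 181, 143, 119, 114, 146, 185]
188 [108, 101, 143, 184, 191, 197, 212, 214, 201, 196, 198, 196, 197, 196, 197, 195, 115, 50, 49, 90, 195, 197, 196, 197, 197, 19
[... 3840 characters left out ...]
144, 148, 163]
232 [186, 184, 183, 179, 165, 148, 155, 179, 188, 192, 190, 187, 91, 93, 93, 93, 94, 95, 96, 97, 98, 97, 96, 97, 118, 125, 190, 191, 190, 165, 145, 159, 176, 181, 185, 186]
234 [187, 188, 188, 188, 187, 188, 184, 181, 180, 170, 154, 137, 92, 92, 94, 94, 95, 96, 98, 98, 98, 97, 97, 95, 96, 124, 159, 168, 183, 182, 186, 186, 176, 186, 187, 186]
236 [190, 189, 190, 189, 189, 188, 188, 188, 187, 188, 188, 161, 91, 93, 94, 94, 94, 95, 97, 98, 98, 98, 96, 96, 95, 100, 168, 183, 183, 183, 182, 182, 182, 182, 182, 183]
238 [112, 101, 102, 102, 104, 103, 104, 103, 103, 103, 102, 92, 77, 77, 75, 75, 75, 76, 75, 77, 76, 76, 77, 77, 77, 78, 92, 101, 102, 101, 101, 100, 101, 100, 100, 100]
```

The slot centre is at column 282.35 (6 px wide, matching 4 mm), and the shank centre is at 283.0, so the driver is about 0.4 mm off to +tool y and 2 mm too far along jig x. I'll correct this and descend gently.

Request:
drive_tool --deltas '[{"gripper": 255,"offset": [0.002,-0.0004,0.004],"angular": [0,0,0]},{"gripper": 255,"offset": [0.002,-0.0004,0.008],"angular": [0,0,0]},{"gripper": 255,"offset": [0.002,-0.0004,0.011],"angular": [0,0,0]},{"gripper": 255,"offset": [0.002,-0.0004,0.013],"angular": [0,0,0]},{"gripper": 255,"offset": [0.002,-0.0004,0.013],"angular": [0,0,0]}]'

```text
t: 11.95
eef_pos: [0.5846, -0.0271, 0.1764]
tool_rot: [-0.0, -0.113, 0.994, 0.0]
contact_force: [-0.3, -0.6, -0.7]
gripper_width: 0.292
grasp_force: 79.0
```

Request:
drive_tool --deltas '[{"gripper": 255,"offset": [0,0,0.001],"angular": [0,0,0]},{"gripper": 255,"offset": [0,0,0.002],"angular": [0,0,0]},{"gripper": 255,"offset": [0,0,0.003],"angular": [0,0,0]},{"gripper": 255,"offset": [0,0,0.003],"angular": [0,0,0]}]'

```text
t: 12.35
eef_pos: [0.5848, -0.0271, 0.1738]
tool_rot: [-0.0, -0.113, 0.994, 0.0]
contact_force: [-0.1, 0.1, -0.6]
gripper_width: 0.296
grasp_force: 79.0
```

```bash
python3 -c "from jf import *;st()"
```

```text
t 12.35 eef [ 0.5848 -0.0271  0.1738] jig xy mm [27.8 -0. ] yaw 193.02 tilt [-0.01  0.  ] F [-0.1  0.1 -0.6] T [0.015 0.007 0.001] q7 1.76 w 0.296 gf 79.01612162590027
```

Request:
drive_tool --deltas '[{"gripper": 255,"offset": [0,0,0.001],"angular": [0,0,0]},{"gripper": 255,"offset": [0,0,0.002],"angular": [0,0,0]},{"gripper": 255,"offset": [0,0,0.003],"angular": [0,0,0]},{"gripper": 255,"offset": [0,0,0.003],"angular": [0,0,0]}]'

```text
t: 12.75
eef_pos: [0.5847, -0.0271, 0.1707]
tool_rot: [-0.0, -0.113, 0.994, 0.0]
contact_force: [-0.1, -0.6, -1.5]
gripper_width: 0.297
grasp_force: 79.0
```

```bash
python3 -c "from jf import *;st()"
```

```text
t 12.75 eef [ 0.5847 -0.0271  0.1707] jig xy mm [27.7  0. ] yaw 193.02 tilt [-0.01  0.  ] F [-0.1 -0.6 -1.5] T [-0.044 -0.004 -0.026] q7 1.76 w 0.297 gf 79.01688694953918
```

The tip is 5.6 mm into the slot with no force. I'll begin turning clockwise, which is + about tool z.

Request:
drive_tool --deltas '[{"gripper": 255,"offset": [0,0,0],"angular": [0,0,0.12]},{"gripper": 255,"offset": [0,0,0],"angular": [0,0,0.24]},{"gripper": 255,"offset": [0,0,0],"angular": [0,0,0.36]},{"gripper": 255,"offset": [0,0,0],"angular": [0,0,0.48]},{"gripper": 255,"offset": [0,0,0],"angular": [0,0,0.6]}]'

```text
t: 13.25
eef_pos: [0.5849, -0.0269, 0.1709]
tool_rot: [0.0, 0.123, 0.992, 0.0]
contact_force: [0.2, -0.3, -2.6]
gripper_width: 0.301
grasp_force: 78.8
```

```bash
cat > tq.py <<'E'
from jf import *
T=[]
for i in range(4):
    optics.camera_model("scene");optics.read_camera("scene");T.append(bot.get_obs()["torque"])
st();print("Tmean",np.mean(T,0).round(3),"sd",np.std(T,0).round(3))
E
python3 tq.py
```

```text
t 13.45 eef [ 0.5849 -0.0269  0.1708] jig xy mm [27.9  0.2] yaw 166.19 tilt [ 0. -0.] F [ 0.3  1.1 -2.6] T [ 0.08  -0.154  0.117] q7 1.37 w 0.293 gf 78.90335440635681
Tmean [ 0.079 -0.081  0.112] sd [0.038 0.048 0.023]
```

Request:
drive_tool --deltas '[{"gripper": 255,"offset": [0,0,0],"angular": [0,0,0.08]},{"gripper": 255,"offset": [0,0,0],"angular": [0,0,0.16]},{"gripper": 255,"offset": [0,0,0],"angular": [0,0,0.24]},{"gripper": 255,"offset": [0,0,0],"angular": [0,0,0.24]}]'

```text
t: 13.85
eef_pos: [0.5849, -0.027, 0.1709]
tool_rot: [0.0, 0.214, 0.977, 0.0]
contact_force: [0.7, 0.2, -1.5]
gripper_width: 0.292
grasp_force: 78.9
```

```bash
python3 tq.py
```

```text
t 14.05 eef [ 0.5849 -0.027   0.1709] jig xy mm [27.9  0.1] yaw 155.34 tilt [0.01 0.01] F [ 1.8  1.3 -2.2] T [ 0.192 -0.271  0.09 ] q7 1.21 w 0.297 gf 78.82446885108948
Tmean [ 0.161 -0.225  0.098] sd [0.028 0.027 0.014]
```

Request:
drive_tool --deltas '[{"gripper": 255,"offset": [0,0,0],"angular": [0,0,0.08]},{"gripper": 255,"offset": [0,0,0],"angular": [0,0,0.14]},{"gripper": 255,"offset": [0,0,0],"angular": [0,0,0.14]}]'

```text
t: 14.35
eef_pos: [0.585, -0.027, 0.1709]
tool_rot: [0.0, 0.267, 0.964, 0.0]
contact_force: [1.2, 0.0, -3.0]
gripper_width: 0.293
grasp_force: 78.9
```

```bash
python3 tq.py
```

```text
t 14.55 eef [ 0.5849 -0.027   0.1709] jig xy mm [27.9  0. ] yaw 149.0 tilt [0.01 0.01] F [ 1.8  0.5 -3.5] T [ 0.307 -0.42   0.084] q7 1.11 w 0.292 gf 78.92029881477356
Tmean [ 0.243 -0.33   0.135] sd [0.052 0.055 0.031]
```

Request:
drive_tool --deltas '[{"gripper": 255,"offset": [0,0.0005,0],"angular": [0,0,0.08]},{"gripper": 255,"offset": [0,0.0005,0],"angular": [0,0,0.14]},{"gripper": 255,"offset": [0,0.0005,0],"angular": [0,0,0.14]}]'

```text
t: 14.85
eef_pos: [0.5851, -0.0268, 0.1709]
tool_rot: [0.0, 0.32, 0.947, -0.0]
contact_force: [0.9, -0.4, -3.0]
gripper_width: 0.296
grasp_force: 79.0
```

```bash
python3 tq.py
```

```text
t 15.05 eef [ 0.585  -0.0269  0.1709] jig xy mm [28.1  0.1] yaw 142.68 tilt [-0.   -0.01] F [ 1.  -1.2 -2.6] T [-0.082 -0.223  0.115] q7 1.02 w 0.294 gf 78.9838707447052
Tmean [-0.027 -0.265  0.149] sd [0.051 0.026 0.036]
```

Request:
drive_tool --deltas '[{"gripper": 255,"offset": [0,0,0],"angular": [0,0,0.07]},{"gripper": 255,"offset": [0,0,0],"angular": [0,0,0.12]},{"gripper": 255,"offset": [0,0,0],"angular": [0,0,0.12]}]'

```text
t: 15.35
eef_pos: [0.5851, -0.0269, 0.1709]
tool_rot: [0.0, 0.365, 0.931, -0.0]
contact_force: [1.2, 0.3, -2.9]
gripper_width: 0.293
grasp_force: 79.0
```

```bash
sed -i 's/range(4)/range(6)/' tq.py; python3 tq.py
```

```text
t 15.65 eef [ 0.585  -0.0269  0.1709] jig xy mm [28.1  0.1] yaw 137.24 tilt [-0.   -0.01] F [ 2.  -1.2 -3.1] T [-0.282 -0.314  0.143] q7 0.94 w 0.291 gf 78.96982312202454
Tmean [-0.222 -0.319  0.168] sd [0.033 0.019 0.015]
```

Request:
drive_tool --deltas '[{"gripper": 255,"offset": [-0.0004,0,0],"angular": [0,0,0.05]},{"gripper": 255,"offset": [-0.0004,0,0],"angular": [0,0,0.1]},{"gripper": 255,"offset": [-0.0004,0,0],"angular": [0,0,0.1]}]'

```text
t: 15.95
eef_pos: [0.5852, -0.0269, 0.1709]
tool_rot: [-0.0, 0.401, 0.916, -0.0]
contact_force: [0.9, -1.2, -1.6]
gripper_width: 0.294
grasp_force: 79.0
```

```bash
python3 tq.py
```

```text
t 16.25 eef [ 0.5852 -0.027   0.1709] jig xy mm [28.2 -0. ] yaw 132.75 tilt [-0.02  0.  ] F [ 1.6 -0.7 -2. ] T [-0.144  0.034  0.187] q7 0.88 w 0.292 gf 79.04748558998108
Tmean [-0.185 -0.041  0.167] sd [0.055 0.048 0.027]
```

Request:
drive_tool --deltas '[{"gripper": 255,"offset": [0,0,0],"angular": [0,0,0.05]},{"gripper": 255,"offset": [0,0,0],"angular": [0,0,0.1]},{"gripper": 255,"offset": [0,0,0],"angular": [0,0,0.1]}]'

```text
t: 16.55
eef_pos: [0.5853, -0.027, 0.1709]
tool_rot: [-0.0, 0.437, 0.9, -0.0]
contact_force: [0.1, -0.9, -1.9]
gripper_width: 0.296
grasp_force: 79.1
```

```bash
python3 tq.py
```

```text
t 16.85 eef [ 0.5853 -0.027   0.1709] jig xy mm [28.3 -0.1] yaw 128.25 tilt [-0.01  0.  ] F [-0.3 -0.8 -1.8] T [-0.286  0.065  0.2  ] q7 0.81 w 0.293 gf 79.09402012825012
Tmean [-0.237  0.031  0.168] sd [0.028 0.034 0.018]
```

Request:
drive_tool --deltas '[{"gripper": 255,"offset": [0,0,0],"angular": [0,0,0.05]},{"gripper": 255,"offset": [0,0,0],"angular": [0,0,0.1]},{"gripper": 255,"offset": [0,0,0],"angular": [0,0,0.1]}]'

```text
t: 17.15
eef_pos: [0.5853, -0.027, 0.1709]
tool_rot: [-0.0, 0.472, 0.882, -0.0]
contact_force: [0.5, -1.2, -2.4]
gripper_width: 0.294
grasp_force: 79.1
```

```bash
python3 tq.py
```

```text
t 17.45 eef [ 0.5853 -0.027   0.1709] jig xy mm [28.3 -0.1] yaw 123.74 tilt [-0.01  0.  ] F [ 0.2 -0.8 -3.5] T [-0.3    0.13   0.168] q7 0.75 w 0.294 gf 79.10586476325989
Tmean [-0.288  0.111  0.178] sd [0.016 0.031 0.031]
```

Request:
drive_tool --deltas '[{"gripper": 255,"offset": [0,0,0],"angular": [0,0,0.05]},{"gripper": 255,"offset": [0,0,0],"angular": [0,0,0.1]},{"gripper": 255,"offset": [0,0,0],"angular": [0,0,0.1]}]'

```text
t: 17.75
eef_pos: [0.5853, -0.027, 0.1709]
tool_rot: [-0.0, 0.506, 0.863, -0.0]
contact_force: [0.2, -0.7, -2.4]
gripper_width: 0.292
grasp_force: 79.1
```

```bash
python3 tq.py
```

```text
t 18.05 eef [ 0.5853 -0.027   0.1709] jig xy mm [28.3 -0.1] yaw 119.24 tilt [-0.01  0.  ] F [-0.3 -1.4 -3.7] T [-0.393  0.137  0.249] q7 0.68 w 0.294 gf 79.107266664505
Tmean [-0.383  0.138  0.2  ] sd [0.026 0.01  0.042]
```

Request:
drive_tool --deltas '[{"gripper": 255,"offset": [-0.0003,-0.0002,0],"angular": [0,0,0.02]},{"gripper": 255,"offset": [-0.0003,-0.0002,0],"angular": [0,0,0.04]},{"gripper": 255,"offset": [-0.0003,-0.0002,0],"angular": [0,0,0.04]}]'

```text
t: 18.35
eef_pos: [0.5854, -0.0271, 0.1709]
tool_rot: [-0.0, 0.52, 0.854, 0.0]
contact_force: [0.2, -0.7, -3.4]
gripper_width: 0.298
grasp_force: 79.0
```

```bash
sed -i 's/range(6)/range(8)/' tq.py; python3 tq.py
```

```text
t 18.75 eef [ 0.5854 -0.0271  0.1709] jig xy mm [28.3 -0.2] yaw 117.43 tilt [-0.    0.01] F [-0.3 -0.1 -2.8] T [-0.06   0.045  0.243] q7 0.65 w 0.295 gf 79.00813221931458
Tmean [-0.095  0.074  0.242] sd [0.044 0.027 0.018]
```

Request:
drive_tool --deltas '[{"gripper": 255,"offset": [0,0,0],"angular": [0,0,0.015]},{"gripper": 255,"offset": [0,0,0],"angular": [0,0,0.03]},{"gripper": 255,"offset": [0,0,0],"angular": [0,0,0.03]}]'

```text
t: 19.05
eef_pos: [0.5854, -0.0272, 0.1709]
tool_rot: [-0.0, 0.53, 0.848, 0.0]
contact_force: [-0.2, 0.7, -3.4]
gripper_width: 0.294
grasp_force: 78.9
```

```bash
python3 tq.py
```

```text
t 19.45 eef [ 0.5854 -0.0272  0.1709] jig xy mm [28.3 -0.3] yaw 116.07 tilt [0.   0.01] F [-0.6  0.6 -3.1] T [0.142 0.014 0.22 ] q7 0.64 w 0.293 gf 78.9265787601471
Tmean [0.085 0.039 0.227] sd [0.025 0.021 0.016]
```

Request:
drive_tool --deltas '[{"gripper": 255,"offset": [0,0,0],"angular": [0,0,0.02]},{"gripper": 255,"offset": [0,0,0],"angular": [0,0,0.04]},{"gripper": 255,"offset": [0,0,0],"angular": [0,0,0.04]}]'

```text
t: 19.75
eef_pos: [0.5854, -0.0273, 0.1709]
tool_rot: [0.0, 0.543, 0.84, -0.0]
contact_force: [0.0, 1.2, -1.9]
gripper_width: 0.297
grasp_force: 78.9
```

```bash
python3 tq.py
```

```text
t 20.15 eef [ 0.5854 -0.0272  0.1709] jig xy mm [28.3 -0.4] yaw 114.28 tilt [0.01 0.01] F [ 0.7  0.4 -2.6] T [0.134 0.034 0.285] q7 0.61 w 0.295 gf 78.90875101089478
Tmean [ 0.158 -0.001  0.244] sd [0.018 0.018 0.041]
```

Request:
drive_tool --deltas '[{"gripper": 255,"offset": [0,0,0],"angular": [0,0,0.015]},{"gripper": 255,"offset": [0,0,0],"angular": [0,0,0.03]},{"gripper": 255,"offset": [0,0,0],"angular": [0,0,0.03]}]'

```text
t: 20.45
eef_pos: [0.5854, -0.0273, 0.1709]
tool_rot: [0.0, 0.553, 0.833, -0.0]
contact_force: [0.4, 0.7, -2.9]
gripper_width: 0.299
grasp_force: 78.9
```

```bash
python3 tq.py
```

```text
t 20.85 eef [ 0.5854 -0.0272  0.1709] jig xy mm [28.3 -0.4] yaw 112.93 tilt [0.01 0.  ] F [ 0.7  0.8 -3.8] T [ 0.173 -0.073  0.208] q7 0.59 w 0.292 gf 78.88543367385864
Tmean [ 0.179 -0.092  0.286] sd [0.032 0.014 0.041]
```

Request:
drive_tool --deltas '[{"gripper": 255,"offset": [0,0,0],"angular": [0,0,0.01]},{"gripper": 255,"offset": [0,0,0],"angular": [0,0,0.02]},{"gripper": 255,"offset": [0,0,0],"angular": [0,0,0.02]}]'

```text
t: 21.15
eef_pos: [0.5854, -0.0272, 0.1709]
tool_rot: [0.0, 0.559, 0.829, 0.0]
contact_force: [-0.2, 0.1, -3.9]
gripper_width: 0.292
grasp_force: 78.9
```

```bash
sed -i 's/range(8)/range(12)/' tq.py; python3 tq.py
```

```text
t 21.75 eef [ 0.5854 -0.0273  0.1709] jig xy mm [28.3 -0.4] yaw 112.02 tilt [0.01 0.  ] F [ 1.8  0.6 -3.3] T [ 0.277 -0.219  0.31 ] q7 0.58 w 0.292 gf 78.86343955993652
Tmean [ 0.254 -0.204  0.319] sd [0.021 0.02  0.021]
```

The torque is 0.319 N·m (standard error ~0.006), in the middle of the snug band. I'll relieve the hand torque slightly and lift out.

Request:
drive_tool --deltas '[{"gripper": 255,"offset": [0,0,0],"angular": [0,0,-0.05]},{"gripper": 255,"offset": [0,0,0],"angular": [0,0,-0.1]},{"gripper": 255,"offset": [0,0,-0.004],"angular": [0,0,-0.1]},{"gripper": 255,"offset": [0,0,-0.012],"angular": [0,0,-0.1]},{"gripper": 255,"offset": [0,0,-0.03],"angular": [0,0,-0.1]}]'

```text
t: 22.25
eef_pos: [0.5845, -0.0278, 0.2008]
tool_rot: [-0.001, 0.527, 0.85, -0.001]
contact_force: [0.2, 0.6, -1.3]
gripper_width: 0.294
grasp_force: 79.7
```

Request:
drive_tool --deltas '[{"gripper": 255,"offset": [0,0,-0.04],"angular": [0,0,0]},{"gripper": 255,"offset": [0,0,-0.08],"angular": [0,0,0]},{"gripper": 255,"offset": [0,0,-0.1],"angular": [0,0,0]},{"gripper": 255,"offset": [0,0,-0.1],"angular": [0,0,0]}]'

```text
t: 22.65
eef_pos: [0.5869, -0.0282, 0.3053]
tool_rot: [0.003, 0.527, 0.85, 0.002]
contact_force: [0.4, -0.3, -1.3]
gripper_width: 0.294
grasp_force: 79.8
```

```bash
python3 -c "from jf import *;st()"
```

```text
t 22.65 eef [ 0.5869 -0.0282  0.3053] jig xy mm [29.5 -1.7] yaw 116.4 tilt [0.41 0.04] F [ 0.4 -0.3 -1.3] T [ 0.028 -0.09  -0.028] q7 0.57 w 0.294 gf 79.806067943573
```

Request:
drive_tool --deltas '[{"gripper": 255,"offset": [0.039,0.006,0],"angular": [0,0,-0.135]},{"gripper": 255,"offset": [0.078,0.012,0],"angular": [0,0,-0.27]},{"gripper": 255,"offset": [0.117,0.018,0],"angular": [0,0,-0.405]},{"gripper": 255,"offset": [0.156,0.025,0],"angular": [0,0,-0.54]},{"gripper": 255,"offset": [0.195,0.031,0],"angular": [0,0,-0.675]}]'

```text
t: 23.15
eef_pos: [0.5248, 0.1619, 0.3001]
tool_rot: [-0.001, 0.283, 0.959, -0.001]
contact_force: [-0.0, 0.7, -1.6]
gripper_width: 0.293
grasp_force: 79.8
```

Request:
drive_tool --deltas '[{"gripper": 255,"offset": [0.03,0.025,0],"angular": [0,0,-0.135]},{"gripper": 255,"offset": [0.061,0.05,0],"angular": [0,0,-0.27]},{"gripper": 255,"offset": [0.092,0.075,0],"angular": [0,0,-0.405]},{"gripper": 255,"offset": [0.122,0.1,0],"angular": [0,0,-0.54]},{"gripper": 255,"offset": [0.1525,0.1257,0],"angular": [0,0,-0.675]}]'

```text
t: 23.65
eef_pos: [0.466, 0.3502, 0.3]
tool_rot: [-0.001, 0.022, 1.0, -0.001]
contact_force: [0.7, -0.3, -0.6]
gripper_width: 0.292
grasp_force: 79.8
```

Request:
drive_tool --deltas '[{"gripper": 255,"offset": [0,0,0],"angular": [0,0,0]},{"gripper": 255,"offset": [0,0,0],"angular": [0,0,0]},{"gripper": 255,"offset": [0,0,0],"angular": [0,0,0]}]'

```text
t: 23.95
eef_pos: [0.4674, 0.3479, 0.3002]
tool_rot: [-0.0, 0.025, 1.0, -0.001]
contact_force: [0.6, -0.3, -1.4]
gripper_width: 0.292
grasp_force: 79.8
```

```bash
python3 -c "
from jf import *
st()
e=np.array(bot.get_obs()['eef_pos']);b=e-[0,0,.1373]
for n in ('scene','side'):
    m=optics.camera_model(n);im=optics.read_camera(n);cv2.imwrite(f'pics/{n}6.png',im)
    h=cv2.cvtColor(im,cv2.COLOR_BGR2HSV)[:,:,1];c=proj(m,b);print(n,'pred tip',c,[proj(m,b+[d,0,0]).round(1).tolist() for d in(-.008,.008)]);x,y=c.astype(int)
    print('cols',x-9,'rows',y-8);print(h[y-8:y+8,x-9:x+9])
"
```

```text
t 23.95 eef [0.4674 0.3479 0.3002] jig xy mm [ 29.2 392.9] yaw 177.1 tilt [-0.04 -0.11] F [ 0.6 -0.3 -1.4] T [-0.042 -0.023  0.053] q7 0.81 w 0.292 gf 79.76555585861206
scene pred tip [415.36531395 242.00456785] [[417.5, 239.7], [413.2, 244.3]]
cols 406 rows 234
[[190 191 189 189 188 189 188 190 183 115  13  12  14  44 152 192 189 190]
 [189 185 187 193 189 194 192 191 160  41  13  12  10  68 176 190 186 191]
 [191 191 190 194 188 190 191 178 131  15  10   8  32 127 195 191 190 189]
 [190 191 190 190 189 190 191 176 122  15  12  11  57 171 193 192 193 195]
 [191 187 192 189 187 190 189 173  62  12  12  10  55 187 187 189 185 192]
 [190 192 192 190 189 192 191 166  70  14   7  25 109 192 193 192 189 192]
 [191 193 190 190 192 189 185  98  13  11  15  74 192 190 191 193 190 192]
 [188 193 190 192 193 191 161  47   9  15  64 167 192 187 195 189 189 192]
 [191 188 192 188 189 193 149  29  13  63 170 192 192 189 192 190 192 189]
 [189 190 189 190 191 182 112   9  66 168 191 188 189 193 192 185 188 188]
 [190 192 191 191 189 177 100  81 170 192 189 191 190 186 188 190 189 192]
 [189 191 18
[... 955 characters left out ...]
193 201 201 201 199 199]
 [200 199 198 200 200 201 199 148  34  20  23  24 190 201 199 199 199 199]
 [199 199 199 201 201 201 201 197 165  87  22  22 158 199 199 203 199 199]
 [199 199 198 199 201 201 199 199 199 178 118  31 159 201 198 198 199 201]
 [199 199 199 199 198 201 199 199 198 203 192 157 193 201 199 201 201 201]
 [198 200 198 198 199 199 199 201 201 199 199 200 203 201 199 200 199 168]
 [199 199 201 199 201 201 201 201 199 200 198 199 201 202 201 201 199 193]
 [201 201 203 199 198 201 201 199 201 201 199 201 198 199 199 200 153 242]
 [201 202 199 201 201 201 201 198 199 199 201 199 199 199 199 198 180 255]
 [201 201 200 199 199 201 199 201 199 199 199 199 199 199 201 154 246 255]]
```

The tip is where predicted, within about 1 px in both views. I'll correct y by 2 mm and lower it into the block.

Request:
drive_tool --deltas '[{"gripper": 255,"offset": [0,0.0022,0.04],"angular": [0,0,0]},{"gripper": 255,"offset": [0,0.0022,0.08],"angular": [0,0,0]},{"gripper": 255,"offset": [0,0.0022,0.1],"angular": [0,0,0]},{"gripper": 255,"offset": [0,0.0022,0.1],"angular": [0,0,0]},{"gripper": 255,"offset": [0,0.0022,0.1],"angular": [0,0,0]}]'

```text
t: 24.55
eef_pos: [0.4677, 0.3512, 0.2015]
tool_rot: [0.0, 0.025, 1.0, -0.0]
contact_force: [0.8, 1.1, -0.9]
gripper_width: 0.293
grasp_force: 79.8
```

Request:
drive_tool --deltas '[{"gripper": 255,"offset": [0,0,0.006],"angular": [0,0,0]},{"gripper": 255,"offset": [0,0,0.012],"angular": [0,0,0]},{"gripper": 255,"offset": [0,0,0.018],"angular": [0,0,0]},{"gripper": 255,"offset": [0,0,0.018],"angular": [0,0,0]}]'

```text
t: 24.95
eef_pos: [0.4666, 0.3516, 0.1822]
tool_rot: [-0.0, 0.024, 1.0, -0.0]
contact_force: [-0.3, -0.2, -0.5]
gripper_width: 0.294
grasp_force: 79.8
```

```bash
python3 -c "from jf import *;st()"
```

```text
t 24.95 eef [0.4666 0.3516 0.1822] jig xy mm [ 29.6 396.6] yaw 177.27 tilt [-0.05 -0.04] F [-0.3 -0.2 -0.5] T [-0.005  0.041  0.015] q7 0.81 w 0.294 gf 79.78163838386536
```

Request:
drive_tool --deltas '[{"gripper": 255,"offset": [0,0,0.012],"angular": [0,0,0]},{"gripper": 255,"offset": [0,0,0.024],"angular": [0,0,0]},{"gripper": 255,"offset": [0,0,0.032],"angular": [0,0,0]},{"gripper": 255,"offset": [0,0,0.037],"angular": [0,0,0]},{"gripper": 255,"offset": [0,0,0.037],"angular": [0,0,0]}]'

```text
t: 25.45
eef_pos: [0.4666, 0.3515, 0.1448]
tool_rot: [-0.001, 0.024, 1.0, -0.001]
contact_force: [-0.1, 0.6, -0.6]
gripper_width: 0.292
grasp_force: 79.8
```

```bash
python3 -c "from jf import *;st()"
```

```text
t 25.45 eef [0.4666 0.3515 0.1448] jig xy mm [ 29.6 396.5] yaw 177.27 tilt [-0.08 -0.07] F [-0.1  0.6 -0.6] T [ 0.034  0.022 -0.013] q7 0.82 w 0.292 gf 79.78090167045593
```

Request:
drive_tool --deltas '[{"gripper": 255,"offset": [0,0,0.0015],"angular": [0,0,0]},{"gripper": 255,"offset": [0,0,0.0015],"angular": [0,0,0]}]'

```text
t: 25.65
eef_pos: [0.4672, 0.3519, 0.1446]
tool_rot: [0.0, 0.024, 1.0, 0.0]
contact_force: [-1.3, -0.0, -2.0]
gripper_width: 0.299
grasp_force: 79.8
```

Request:
drive_tool --deltas '[{"gripper": 140,"offset": [0,0,0],"angular": [0,0,0]},{"gripper": 100,"offset": [0,0,0],"angular": [0,0,0]},{"gripper": 0,"offset": [0,0,0],"angular": [0,0,0]},{"gripper": 0,"offset": [0,0,0],"angular": [0,0,0]},{"gripper": 0,"offset": [0,0,0],"angular": [0,0,0]}]'

```text
t: 26.15
eef_pos: [0.4671, 0.3519, 0.1445]
tool_rot: [0.0, 0.024, 1.0, 0.0]
contact_force: [0.2, 0.9, -0.5]
gripper_width: 0.999
grasp_force: 0.0
```

Request:
drive_tool --deltas '[{"gripper": 0,"offset": [0,0,0],"angular": [0,0,0]},{"gripper": 0,"offset": [0,0,-0.02],"angular": [0,0,0]},{"gripper": 0,"offset": [0,0,-0.06],"angular": [0,0,0]},{"gripper": 0,"offset": [0,0,-0.1],"angular": [0,0,0]},{"gripper": 0,"offset": [0,0,-0.14],"angular": [0,0,0]}]'

```text
t: 26.65
eef_pos: [0.4668, 0.3516, 0.2858]
tool_rot: [-0.0, 0.024, 1.0, -0.0]
contact_force: [0.5, -0.1, -0.3]
gripper_width: 0.996
grasp_force: 0.0
```

Request:
drive_tool --deltas '[{"gripper": 0,"offset": [-0.04,0,-0.02],"angular": [0,0,0]},{"gripper": 0,"offset": [-0.07,0,-0.02],"angular": [0,0,0]},{"gripper": 0,"offset": [-0.07,0,-0.02],"angular": [0,0,0]},{"gripper": 0,"offset": [-0.07,0,-0.02],"angular": [0,0,0]}]'

```text
t: 27.05
eef_pos: [0.5369, 0.3481, 0.3038]
tool_rot: [-0.001, 0.024, 1.0, -0.0]
contact_force: [-0.9, 0.1, -0.7]
gripper_width: 1.005
grasp_force: 0.0
```

```bash
python3 - <<'E'
from jf import *
st()
m=optics.camera_model("wrist");im=optics.read_camera("wrist");cv2.imwrite("pics/w7.png",im)
u=proj(m,[.467,.3515,.116]).round().astype(int);print(u)
hsv=cv2.cvtColor(im,cv2.COLOR_BGR2HSV);mk=cv2.inRange(hsv,(11,100,185),(20,200,255))
n,l,s,c=cv2.connectedComponentsWithStats(mk);i=l[u[1],u[0]];ys,xs=np.where(l==i)
P=np.array([onz(m,p,.116)[:2]*1000 for p in zip(xs,ys)],np.float32);print(i,s[i,4],cv2.minAreaRect(P))
sc=optics.read_camera("scene");cv2.imwrite("pics/scene7.png",sc)
x,y=u
a=cv2.resize(im[max(0,y-60):max(0,y-60)+120,x-60:x+60],(390,390),interpolation=2)
cv2.imwrite("pics/fin.png",np.hstack([a,cv2.resize(sc[150:270,190:310],(390,390),interpolation=2)]))
E
```

```text
t 27.05 eef [0.5369 0.3481 0.3038] jig xy mm [ 95.6 372.1] yaw 177.21 tilt [-0.06 -0.04] F [-0.9  0.1 -0.7] T [ 0.065  0.013 -0.028] q7 0.89 w 1.005 gf 0.0
[282 111]
40 950 ((469.94677734375, 352.663330078125), (23.27715301513672, 22.988187789916992), 87.15032958984375)
```

View pics/fin.png

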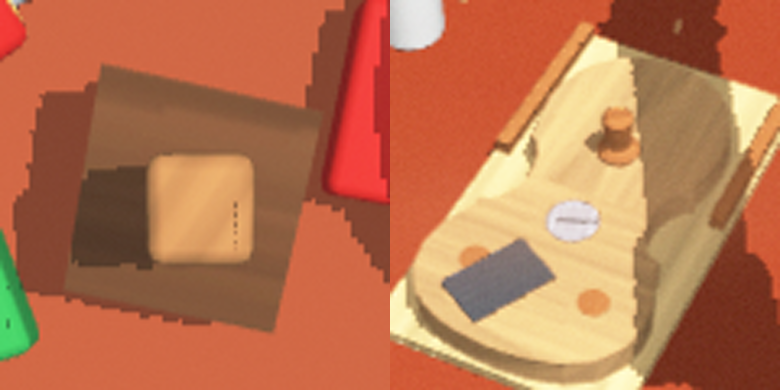

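The left half shows the handle square and centred in the block, the same size as before the grasp, so it is seated. The right half shows the joint closed with no gap and the slot turned. Handing in.

```bash
python3 -c "
from station import bot
print(bot.hand_in())"
```

```text
the job is handed in; nothing more can be done
None
```

The job is handed in, though no verdict came back: the joint looks closed, the cam read about 0.32 N·m (snug is 0.28 to 0.36), the driver is back upright in its block, nothing else was knowingly touched, and it took about 27 s.

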